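Tip the bolts from the scoop into the case and snap it shut

ROBOT

A 7-joint arm with a two-finger parallel gripper is mounted at the origin on a cart in front of the work surface, level with it; the furniture and walls round the work are solid. World frame = base frame: x ahead of the robot, y to its left, z up, the work surface at z = 0. Lengths are in m, angles in rad, forces in N, time in s.
With the tool pointing down it reaches from about 0.4 to 0.85 m from the base axis. Payload 4.5 kg.
Tool frame: the origin (TCP) lies at the very end of the fingers, on their centre line; the grasp point (between the pads) lies 19 mm behind it (r.grip_depth is the z of the grasp point in the tool frame, in m); z points along the fingers, y is the line along which they close (so a half turn about z gives the same grasp; the last joint's range is limited). The gripper opens to 88 mm and grips with 3 to 60 N. Pads are 18 mm wide; open, the fingers measure 123 mm over their backs; the gripper's body (75 mm by 187 mm) begins 45 mm behind the grasp point.
Start: joints at [1.379, 0.689, -0.195, 1.565, 0.157, 0.902, -0.215], TCP at [0.14, -0.609, 0.239] pointing down, gripper open.
Joint ranges: [-3.01, 3.01], [-0.46, 2.08], [-1.47, 1.51], [0.13, 2.56], [-1, 4.14], [0.04, 2.09], [-2.66, 2.66]. Speed limits (rad/s): [2.57, 2.57, 3.14, 3.14, 3.14, 3.14, 3.14].

INTERFACE

Orientations are given as a unit quaternion [x, y, z, w].
In Python, from plant import r, cams gives the robot as it stands (r), with the cameras (cams).
- The arm moves only by the tool steer_hand, called after "Request:" by a JSON object that holds its "method" and its "body", one argument or row to a line. Schema: {"type":"object","properties":{"segments":{"type":"object","properties":{"rows":{"type":"array","items":{"type":"array","items":{"type":"number"},"minItems":7,"maxItems":7},"minItems":1,"maxItems":10}},"additionalProperties":false,"required":["rows"]},"grip_force":{"type":"number"},"only":{"type":"string"},"quiet":{"type":"boolean"},"lines":{"type":"string"}},"required":["segments"],"additionalProperties":false}. segments is an object whose key "rows" holds a list of rows, 1 to 10 of them, each of 7 numbers: the opening from 0.0 (shut) to 1.0 (fully open), then dx, dy, dz in m, then a rotation vector rx, ry, rz in rad; each row is the pose to reach, as a shift and turn from the pose commanded when the call began, along the tool's axes at that moment; what a row does not reach only later rows make up. A row lasts 1/10 s, in which the tool goes at most 0.05 m and 0.15 rad, less where a joint would pass 70% of its speed; a pose out of reach is approached as far as the arm can. The fingers move at their own pace and stop on an object; grip_force is the grip in N (left out, the last holds). Time passes only in rows, so rows that do not move let the fingers close. The tool returns the time, the measured TCP pose, the force, the opening and the grip force at its end. only (a regular expression) keeps the lines of the reply that match it, lines (a string "A,B") keeps lines A to B, and quiet returns only ok. Input that does not fit is refused with a message, and nothing moves.
- r.get_state(): the state, without advancing time (a new reading comes with each control period).
- cams.snapshot(name): name is "scene" or "top" or "wrist"; returns the picture (420x560x3 uint8, red, green, blue); there is no depth.
- cams.camera_params(name): a dict with "fx", "fy", "cx", "cy" (pixels), "rvec" (rotation vector, rad) and "tvec" (3), from world to camera coordinates, as OpenCV has them. Camera axes: x right, y down, z forward; pixel columns grow to the right and rows downward; lengths in m; the calibration is good to about 2 mm. A picture is of the moment at which its call begins: read the wrist's pose just before it. camera_params takes no time and is no camera call; for the wrist camera it gives the pose at the moment of the call.
- r.finish_job(): hands the job in; it is judged then, once.
The state is a dict: "clock": time; "q": joint angles; "qd": joint speeds; "joint_torque": joint torques, N m; "tool_pos": TCP position; "eef_rot": TCP orientation; "contact_force": force on the tool from outside, world axes, zero at the start; "moment": the same for the moment, N m; "opening": opening from 0.0 (shut) to 1.0 (fully open); "finger_force": force on a finger pad.
Only numpy, scipy, OpenCV 4.12 (cv2) and the standard library are available. Lean on these libraries where they do the work, as an engineer would, in place of code of your own. Each camera call takes 0.05 s, during which the arm holds its last target. There are 200 camera calls.

TASK

Empty the three bolts from the hand scoop into the open steel case: lift the scoop level by its handle with the bolts in it, hold its lip over the case and tip it to about 45 degrees (never past 60) until all three bolts have slid in, then bring it back level and put it down flat on the bench. After that swing the case's lid over and press its front edge down, firmly but without forcing it, until the catch snaps and the lid is fully shut. Leave the other things on the bench where they are.

Things in the scene. Friction and masses are not known exactly. Their poses are not given: they have to be found in the camera images.
- scoop: Hand scoop: flat-bottomed aluminium pan, wooden handle behind it, 0.22 kg (varies). Origin: centre of the pan's underside; x to the open front, z up. The pan runs 75 mm either way in x, 44 mm in y. Sheet 3 mm thick; back wall 41 mm high, side walls falling from 41 mm (back) to 25 mm (front), no front wall. Bolts slide off it somewhere between 25 and 40 degrees of tilt.
- scoop_grip (a point): Point to grip on the scoop's handle: 105 mm behind the pan's centre (-x of the scoop), 36 mm above its underside. The handle is a rounded wooden bar along the scoop's x, 22 mm wide, 25 mm high; it reaches from 12 to 97 mm behind the back of the pan.
- scoop_lip (a point): Middle of the scoop's open front edge, on the floor's upper face: 75 mm ahead of the pan's centre, 3 mm above the underside.
- case_lid (a joint): Angle of the case's lid, rad: 0 fully shut; 1.72 to 1.92 (stop) at the start, standing open. The hinge is damped: pushed past upright the lid sinks slowly by itself (1 to 2 s) and rests on the catch at about 0.09 rad (front edge 10 mm high). About 9 N down on the front edge takes it past the catch; it then stays shut. Forcing means over 50 N.
- lid_front (a point): Place to press: middle of the lid's front edge, on its upper (outer) face, 114 mm from the hinge. It moves with the lid; over the case when shut, at 61 mm above the bench.
- lid_hinge (a point): Middle of the lid's hinge line, at the rim on the case's +x side, 56 mm above the bench. The lid is a steel sheet 124 x 188 mm, 3 mm thick, reaching 122 mm from the hinge, with a steel tongue 36 mm wide at the middle of its front edge that reaches 24 mm below it and strikes the catch.
- bolt_1: Steel hexagon bolt, 72 mm long, lying lengthwise in the scoop: head 22 mm across flats and 10 mm thick, shank 14 mm thick, 0.07 kg (varies). Origin on its axis at the middle of its length; x runs along it from head to tip. Its head points to the handle.
- bolt_2: Steel hexagon bolt, 72 mm long, lying lengthwise in the scoop: head 22 mm across flats and 10 mm thick, shank 14 mm thick, 0.07 kg (varies). Origin on its axis at the middle of its length; x runs along it from head to tip. Its head points to the scoop's open front.
- bolt_3: Steel hexagon bolt, 72 mm long, lying lengthwise in the scoop: head 22 mm across flats and 10 mm thick, shank 14 mm thick, 0.07 kg (varies). Origin on its axis at the middle of its length; x runs along it from head to tip. Its head points to the handle.
- bolt_case: Grey steel case, open on top, fixed to the bench: 120 mm in its x, 184 mm in its y, 56 mm high, walls and floor 4 mm. Origin: centre of its underside. The hinged lid stands up on its +x side (the robot's left), leaning back; the -x side is the front, with the catch at mid length. Bolts lying flat are well below the rim; one left standing against a wall props the lid open.
- oil_can: Red oil can with a thin bent spout, 156 mm high. Bystander; origin at the centre of its underside.
- screwdriver_cross: Screwdriver with a red handle, 171 mm long. Bystander; origin at the centre of its underside.
- nail_box: Cardboard box with a blue top, 90 x 65 x 40 mm. Bystander; origin at the centre of its underside. It stands in the gap between the grey drawer cabinet (y above 0.15 m, x from 0.68, an open drawer from 0.63; 235 mm high) and the bench grinder (y below -0.07 m; its shields reach forward to x = 0.51 at heights of 130 to 230 mm).

How it is judged:
On the way, in this order (a step that is already met when the one before it is completed fails the run):
1. the scoop is lifted level (within 14 degrees) with the three bolts in it (height (world z) of scoop above 0.04 m and angle between scoop's own z axis and vertical below 0.25 rad and x of bolt_1 in the frame of scoop between -0.075 and 0.075 m and y of bolt_1 in the frame of scoop between -0.044 and 0.044 m and z of bolt_1 in the frame of scoop between 0 and 0.05 m and x of bolt_2 in the frame of scoop between -0.075 and 0.075 m and y of bolt_2 in the frame of scoop between -0.044 and 0.044 m and z of bolt_2 in the frame of scoop between 0 and 0.05 m and x of bolt_3 in the frame of scoop between -0.075 and 0.075 m and y of bolt_3 in the frame of scoop between -0.044 and 0.044 m and z of bolt_3 in the frame of scoop between 0 and 0.05 m), for 0.1 s.
2. the scoop is tipped to between 35 and 55 degrees with its lip over the case (angle between scoop's own z axis and vertical between 0.61 and 0.96 rad and x of scoop_lip in the frame of bolt_case between -0.065 and 0.065 m and y of scoop_lip in the frame of bolt_case between -0.096 and 0.096 m), for 0.3 s.
3. the bolts lie in the case and the scoop is back level, flat on the bench (angle between scoop's own z axis and vertical below 0.05 rad and height (world z) of scoop between -0.006 and 0.006 m and x of bolt_1 in the frame of bolt_case between -0.058 and 0.058 m and y of bolt_1 in the frame of bolt_case between -0.09 and 0.09 m and z of bolt_1 in the frame of bolt_case between 0 and 0.05 m and x of bolt_2 in the frame of bolt_case between -0.058 and 0.058 m and y of bolt_2 in the frame of bolt_case between -0.09 and 0.09 m and z of bolt_2 in the frame of bolt_case between 0 and 0.05 m and x of bolt_3 in the frame of bolt_case between -0.058 and 0.058 m and y of bolt_3 in the frame of bolt_case between -0.09 and 0.09 m and z of bolt_3 in the frame of bolt_case between 0 and 0.05 m), for 0.2 s.
4. the lid is snapped fully shut (value of joint case_lid below 0.02 rad), for 0.2 s.
At the end, for the whole second after the job is handed in: The lid is shut to within 0.02 rad, all three bolts lie inside the case, and the scoop stands level (within 3 degrees) and at rest, flat on the bench (all of step 3 and value of joint case_lid below 0.02 rad and linear speed of scoop below 0.02 m/s); the robot touches nothing.
It fails at once if the scoop is tipped past 63 degrees (angle between scoop's own z axis and vertical above 1.1 rad).
It fails at once if the case or its lid is pushed with more than 50 N (contact force between any of the arm, the fingers and bolt_case above 50 N).
It fails at once if the oil can, the screwdriver or the nail box is moved by more than 30 mm (distance of any of oil_can, screwdriver_cross, nail_box from where it was at the start of the episode above 0.03 m).
It also fails if it takes over 72 s, if anything falls off the work surface, if the arm or the gripper's body presses on something with over 40 N, if the wrist force passes 120 N, or if a joint passes its speed limit or range.

## Working session

There is one attempt and no reset: what is moved stays moved. The work goes in short steps, Python scripts to look and compute and a tool call to move; the robot and the scene stay as the last step left them, time stands still between calls to the robot, and variables do not carry over. Pictures are saved under pics/ and viewed, at most 10 in all, crops included, and the job is handed in when it is done.

```bash
ls; mkdir -p pics
```

Run:
```python
from plant import r, cams
import cv2
for n in("scene","top"):
    cv2.imwrite(f"pics/{n}0.png",cv2.cvtColor(cams.snapshot(n),cv2.COLOR_RGB2BGR)); print(n,cams.camera_params(n))
s=r.get_state(); print(s, r.grip_depth)
```

```text
pics
plant.py
scene {'fx': 447.83380688530804, 'fy': 447.83380688530804, 'cx': 277.11674510506384, 'cy': 211.8149585855657, 'rvec': array([ 0.77388728, -2.43075322,  1.30774865]), 'tvec': array([0.46751812, 0.19325862, 0.99592382])}
top {'fx': 427.50622569482476, 'fy': 427.50622569482476, 'cx': 275.1984494858135, 'cy': 207.14842330773664, 'rvec': array([ 2.19461943, -2.17941759,  0.07393555]), 'tvec': array([0.07048721, 0.50068727, 1.17748296])}
{'clock': 0.1, 'q': array([ 1.37883769,  0.68987791, -0.1945464 ,  1.5662016 ,  0.15730749,
        0.90250867, -0.2151198 ]), 'qd': array([ 0.00026744, -0.00158657,  0.00018455, -0.00086768,  0.00100101,
        0.00112284,  0.00109808]), 'joint_torque': array([-1.85681900e-03, -5.28503358e+01, -1.27080739e+00, -1.53837758e+01,
       -5.25011017e-02,  2.05159413e-03,  3.35426773e-05]), 'tool_pos': array([ 0.13975063, -0.60861176,  0.238015  ]), 'eef_rot': array([ 9.93631250e-01,  1.12677849e-01, -1.43853888e-04, -7.88220968e-04]), 'contact_force': array([ 0.19713231,  0.75415984, -0.42942922]), 'moment': array([-0.02485604,  0.03432984,  0.03482674]), 'finger_force': 0.0, 'opening': 1.0015208844155659} -0.0187
```

View pics/scene0.png

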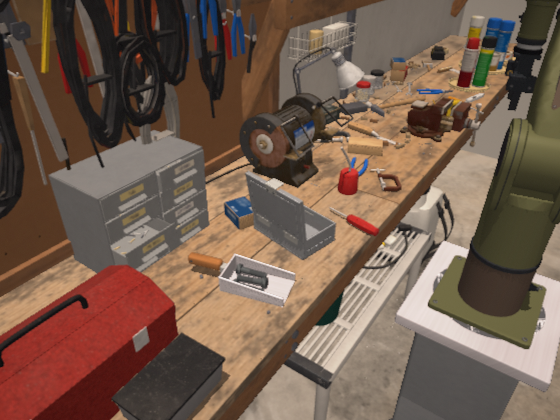

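View pics/top0.png

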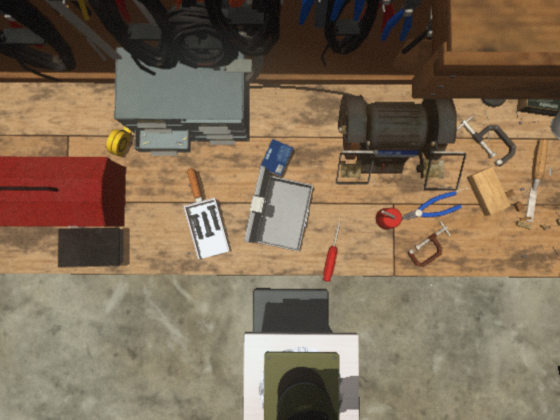

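The scene view shows the scoop (pan about (258,278), orange handle (205,262) pointing away from the robot), and the case at (292,225) with its lid standing. In the top view the pan is at (208,228), the handle at (195,183), the case at (285,213), the hinge on its left, the nail box at (278,157), the oil can at (388,217) and the screwdriver at (331,258).

Create h.py:
```python
import numpy as np, cv2
from plant import r, cams
from scipy.spatial.transform import Rotation as R
def ray(cp,u,v):
    Rm=R.from_rotvec(cp["rvec"]).as_matrix(); c=-Rm.T@cp["tvec"]
    d=Rm.T@np.array([(u-cp["cx"])/cp["fx"],(v-cp["cy"])/cp["fy"],1.]); return c,d
def onz(cp,u,v,z):
    c,d=ray(cp,u,v); return c+d*(z-c[2])/d[2]
def proj(cp,p):
    p=np.atleast_2d(np.asarray(p,float)); K=np.array([[cp["fx"],0,cp["cx"]],[0,cp["fy"],cp["cy"]],[0,0,1]])
    return cv2.projectPoints(p,np.asarray(cp["rvec"]),np.asarray(cp["tvec"]),K,None)[0][:,0]
def shot(name,f):
    cp=cams.camera_params(name); im=cv2.cvtColor(cams.snapshot(name),cv2.COLOR_RGB2BGR); cv2.imwrite("pics/"+f,im); return cp,im
def rows(pw,Rw=None,s=None):
    "shift/rotvec in tool axes from the measured pose to TCP pw, rotation Rw"
    s=s or r.get_state(); T=R.from_quat(s["eef_rot"])
    d=T.inv().apply(np.array(pw)-s["tool_pos"]); rv=(T.inv()*Rw).as_rotvec() if Rw is not None else np.zeros(3)
    return np.round(np.r_[d,rv],4)
```

Run:
```python
from h import *
cp=cams.camera_params("top"); np.set_printoptions(precision=3,suppress=True)
print("cam",ray(cp,0,0)[0])
for n,u,v,z in [("pan BL",187,206,.041),("pan BR",214,200,.041),("pan FR",230,251,.02),("pan FL",198,259,.02),("handle end",191,169,.036),("handle root",198,195,.036),
 ("case far R",312,186,.056),("case near R",301,249,.056),("case nearL",250,242,.056),("case farL",262,178,.056),("nail",278,157,.04),("can",388,217,.05),("driver tip",337,226,.01),("driver end",329,280,.01),("shieldL",338,182,.2)]:
    print(n,onz(cp,u,v,z))
print(R.from_quat(r.get_state()["eef_rot"]).as_matrix())
wc=cams.camera_params("wrist"); Rm=R.from_rotvec(wc["rvec"]).as_matrix(); print(-Rm.T@wc["tvec"],Rm, wc["fx"])
```

```text
cam [0.42  0.074 1.209]
pan BL [0.5   0.315 0.041]
pan BR [0.517 0.242 0.041]
pan FR [0.377 0.198 0.02 ]
pan FL [0.355 0.286 0.02 ]
handle end [0.603 0.308 0.036]
handle root [0.531 0.287 0.036]
case far R [ 0.556 -0.025  0.056]
case near R [0.385 0.004 0.056]
case nearL [0.403 0.141 0.056]
case farL [0.577 0.11  0.056]
nail [0.637 0.067 0.04 ]
can [ 0.473 -0.232  0.05 ]
driver tip [ 0.449 -0.1    0.01 ]
driver end [ 0.299 -0.077  0.01 ]
shieldL [ 0.549 -0.075  0.2  ]
[[ 0.975  0.224 -0.   ]
 [ 0.224 -0.975  0.002]
 [-0.    -0.002 -1.   ]]
[ 0.208 -0.593  0.385] [[ 0.225 -0.974 -0.002]
 [-0.939 -0.217  0.267]
 [-0.261 -0.058 -0.964]] 348.1012469383569
```

Run:
```python
import cv2
a=cv2.imread("pics/top0.png")[130:290,160:360]; cv2.imwrite("pics/c1.png",cv2.resize(a,None,fx=3.7,fy=3.7,interpolation=cv2.INTER_CUBIC))
```

```text
(no output)
```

View pics/c1.png

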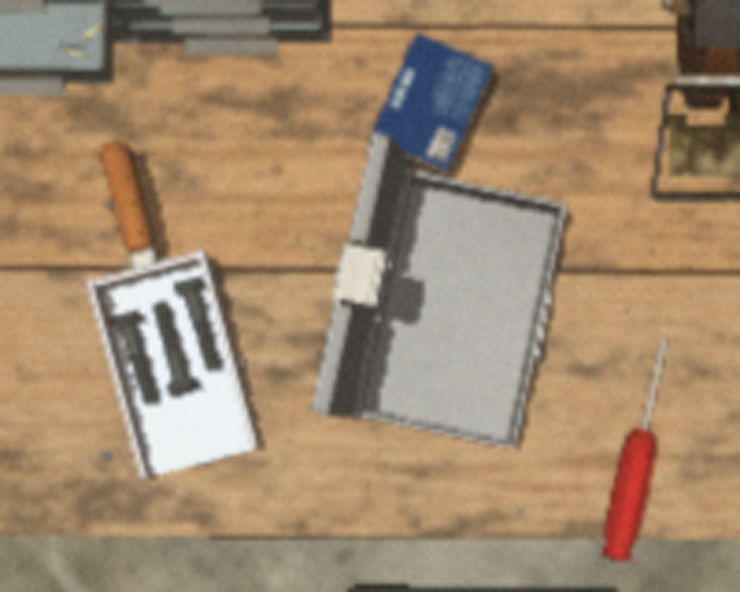

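The crop shows the case rim corners at about (568,203) and (518,445), and the lid leaning left. The scoop's axis runs from the handle end (115,145) to the lip's middle (200,462). The current tool yaw already matches the handle, so I'll swing over at a safe height.

Request:
{"method": "steer_hand", "body": {
  "segments": {"rows":[[1,0.34,-0.24,-0.14,0,0,0],[1,0.34,-0.24,-0.14,0,0,0],[1,0.34,-0.24,-0.14,0,0,0],[1,0.34,-0.24,-0.14,0,0,0],[1,0.34,-0.24,-0.14,0,0,0],[1,0.34,-0.24,-0.14,0,0,0],[1,0.34,-0.24,-0.14,0,0,0],[1,0.34,-0.24,-0.14,0,0,0],[1,0.34,-0.24,-0.14,0,0,0],[1,0.34,-0.24,-0.14,0,0,0]]},
  "grip_force": 60
}}

```text
clock: 1.1
tool_pos: [0.4226, -0.2938, 0.3803]
eef_rot: [0.993, 0.118, 0.003, -0.0]
contact_force: [-0.3, -0.6, 0.0]
opening: 1.002
finger_force: 0.0
```

```bash
python3 -c "
from h import *
print(rows([.48,.25,.34],R.from_matrix([[.97,.24,0],[.24,-.97,0],[0,0,-1]])))"
```

```text
[ 0.1831 -0.5151  0.0414 -0.     -0.0057 -0.0059]
```

Request:
{"method": "steer_hand", "body": {
  "segments": {"rows":[[1,0.18,-0.51,0.04,0,0,0],[1,0.18,-0.51,0.04,0,0,0],[1,0.18,-0.51,0.04,0,0,0],[1,0.18,-0.51,0.04,0,0,0],[1,0.18,-0.51,0.04,0,0,0],[1,0.18,-0.51,0.04,0,0,0],[1,0.18,-0.51,0.04,0,0,0],[1,0.18,-0.51,0.04,0,0,0],[1,0.18,-0.51,0.04,0,0,0],[1,0.18,-0.51,0.04,0,0,0]]}
}}

```text
clock: 2.1
tool_pos: [0.4741, 0.1969, 0.3411]
eef_rot: [0.994, 0.112, -0.0, 0.001]
contact_force: [1.4, -0.1, 0.5]
opening: 1.002
finger_force: 0.0
```

Request:
{"method": "steer_hand", "body": {
  "segments": {"rows":[[1,0.02,-0.05,0,0,0,0],[1,0.02,-0.05,0,0,0,0],[1,0.02,-0.05,0,0,0,0]]}
}}

```text
clock: 2.4
tool_pos: [0.482, 0.2499, 0.3409]
eef_rot: [0.994, 0.114, -0.001, 0.0]
contact_force: [-0.1, -0.8, 0.7]
opening: 0.997
finger_force: 0.0
```

```bash
python3 -c "
from h import *
cp,im=shot('wrist','w1.png'); import pickle; pickle.dump(cp,open('w1.pkl','wb')); print(proj(cp,[[.5,.27,0]]))"
```

```text
[[273.41858062 146.21800246]]
```

View pics/w1.png

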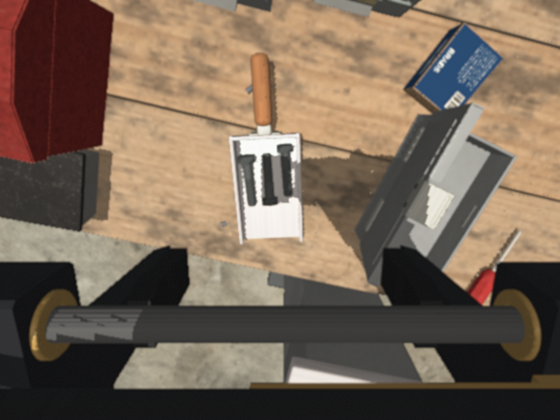

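The wrist view shows the scoop: handle from (260,54) to (265,127), back wall top at (231,135)–(299,133), lip from about (242,242) to (302,239). Bolts lie around x = 250–288, y = 150–205.

Run:
```python
from h import *
import pickle
np.set_printoptions(precision=4,suppress=True)
cp=pickle.load(open('w1.pkl','rb')); im=cv2.imread('pics/w1.png'); hsv=cv2.cvtColor(im,cv2.COLOR_BGR2HSV)
m=cv2.inRange(hsv,(5,130,80),(18,255,255)); m[:, :235]=0; m[:,290:]=0; m[140:]=0; m=cv2.morphologyEx(m,cv2.MORPH_OPEN,np.ones((5,5)))
n,l,st,c=cv2.connectedComponentsWithStats(m); k=1+st[1:,4].argmax(); ys,xs=np.nonzero(l==k); print(st[k],c[k])
P=np.array([onz(cp,u,v,.038)[:2] for u,v in zip(xs,ys)]); mu=P.mean(0); w,V=np.linalg.eigh(np.cov(P.T)); ax=V[:,1]*np.sign(-V[0,1])
t=(P-mu)@ax; print("handle mean",mu,"axis(front)",ax,"extent",t.min(),t.max(),"width",np.ptp((P-mu)@V[:,0]))
w=cv2.inRange(hsv,(0,0,170),(180,60,255)); w[:, :215]=0; w[:,320:]=0; w[:110]=0; w[260:]=0
n,l,st,c=cv2.connectedComponentsWithStats(w); k=1+st[1:,4].argmax(); pts=np.argwhere(l==k)[:,::-1].astype(np.int32)
h=cv2.approxPolyDP(cv2.convexHull(pts),4,True)[:,0]; print(h)
for u,v in h: print(u,v,[onz(cp,u,v,z)[:2] for z in (.003,.025,.041)])
```

```text
[ 252   54   20   71 1161] [261.2239  89.0568]
handle mean [0.5679 0.2993] axis(front) [-0.9618 -0.2737] extent -0.04032266973531833 0.04152093773512073 width 0.020800803577084002
[[302 241]
 [239 243]
 [229 136]
 [268 125]
 [299 133]]
302 241 [array([0.3739, 0.1982]), array([0.382 , 0.2013]), array([0.3878, 0.2035])]
239 243 [array([0.3496, 0.2887]), array([0.3588, 0.2877]), array([0.3654, 0.2869])]
229 136 [array([0.5   , 0.3321]), array([0.5023, 0.3291]), array([0.504 , 0.3269])]
268 125 [array([0.5264, 0.2833]), array([0.5275, 0.2825]), array([0.5283, 0.282 ])]
299 133 [array([0.5256, 0.2399]), array([0.5268, 0.2411]), array([0.5276, 0.2419])]
```

```bash
python3 -c "
from h import *
a=np.arctan2(.27,.963);c,s=np.cos(a),np.sin(a)
Rw=R.from_matrix([[c,s,0],[s,-c,0],[0,0,-1]])
print(rows([.5395,.2915,.10],Rw),rows([.5395,.2915,.018],Rw))"
```

```text
[ 0.0658 -0.0302  0.2409  0.0019  0.0017 -0.0484] [ 0.066  -0.0304  0.3229  0.0019  0.0017 -0.0484]
```

Request:
{"method": "steer_hand", "body": {
  "segments": {"rows":[[1,0.066,-0.03,0.05,0.002,0.002,-0.048],[1,0.066,-0.03,0.1,0.002,0.002,-0.048],[1,0.066,-0.03,0.15,0.002,0.002,-0.048],[1,0.066,-0.03,0.2,0.002,0.002,-0.048],[1,0.066,-0.03,0.24,0.002,0.002,-0.048],[1,0.066,-0.03,0.24,0.002,0.002,-0.048],[1,0.066,-0.03,0.24,0.002,0.002,-0.048]]}
}}

```text
clock: 3.15
tool_pos: [0.5388, 0.2889, 0.0988]
eef_rot: [0.991, 0.135, -0.002, 0.001]
contact_force: [-0.2, -0.6, -0.0]
opening: 0.999
finger_force: 0.0
```

```bash
python3 -c "
from h import *
a=np.arctan2(.27,.963);c,s=np.cos(a),np.sin(a)
Rw=R.from_matrix([[c,s,0],[s,-c,0],[0,0,-1]])
print(rows([.5395,.2915,.018],Rw))
cp,im=shot('wrist','w2.png'); import pickle; pickle.dump(cp,open('w2.pkl','wb'))"
```

```text
[ 0.0017 -0.0025  0.0808  0.0022  0.0046 -0.0027]
```

View pics/w2.png

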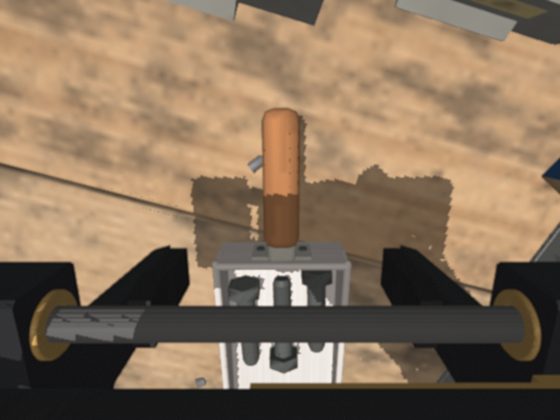

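The handle is centred between the fingers (x ≈ 281) and square to them, and the drawer is well clear. I'll descend and grip.

Request:
{"method": "steer_hand", "body": {
  "segments": {"rows":[[1,0.002,-0.002,0.03,0.002,0.004,-0.003],[1,0.002,-0.002,0.06,0.002,0.004,-0.003],[1,0.002,-0.002,0.081,0.002,0.004,-0.003],[1,0.002,-0.002,0.081,0.002,0.004,-0.003],[0,0.002,-0.002,0.081,0.002,0.004,-0.003],[0,0.002,-0.002,0.081,0.002,0.004,-0.003],[0,0.002,-0.002,0.081,0.002,0.004,-0.003],[0,0.002,-0.002,0.081,0.002,0.004,-0.003],[0,0.002,-0.002,0.081,0.002,0.004,-0.003],[0,0.002,-0.002,0.081,0.002,0.004,-0.003]]},
  "grip_force": 60
}}

```text
clock: 4.2
tool_pos: [0.5416, 0.2962, 0.021]
eef_rot: [0.99, 0.138, 0.003, -0.002]
contact_force: [-0.2, 0.4, 0.6]
opening: 0.481
finger_force: 0.0
```

Request:
{"method": "steer_hand", "body": {
  "segments": {"rows":[[0,0,0,0,0,0,0],[0,0,0,0,0,0,0],[0,0,0,-0.01,0,0,0],[0,0,0,-0.025,0,0,0],[0,0,0,-0.04,0,0,0],[0,0,0,-0.06,0,0,0],[0,0,0,-0.06,0,0,0],[0,0,0,-0.06,0,0,0]]}
}}

```text
clock: 5.0
tool_pos: [0.5416, 0.2961, 0.0816]
eef_rot: [0.99, 0.138, 0.003, -0.003]
contact_force: [-0.0, -0.7, -4.3]
opening: 0.243
finger_force: 59.9
```

```bash
python3 -c "
from h import *
cp,im=shot('scene','s2.png'); cv2.imwrite('pics/s2c.png',cv2.resize(im[160:320,150:350],None,fx=3.7,fy=3.7,interpolation=cv2.INTER_CUBIC))"
```

```text
(no output)
```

View pics/s2c.png

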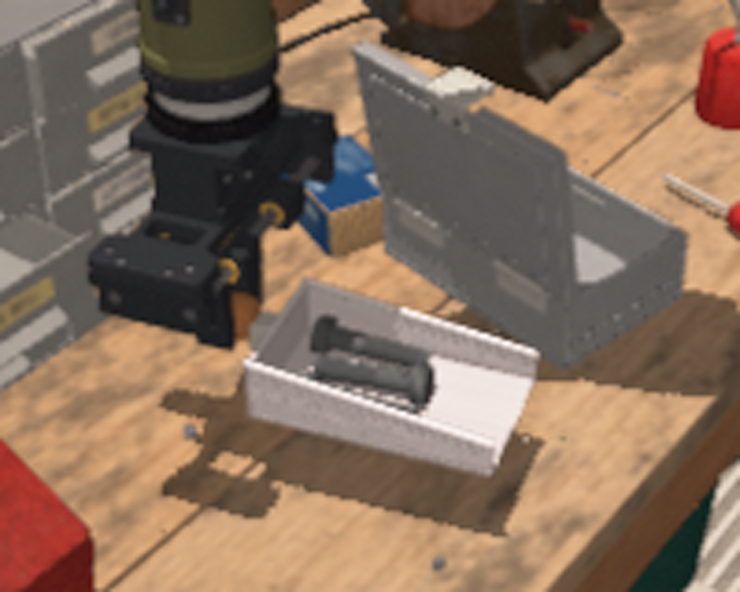

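The scoop is off the bench with the bolts inside, and looks roughly level. I'll check its droop against the calibration: rear top corner (217,257), front lower-left corner (283,288), front right corner about (295,256).

Run:
```python
from h import *
np.set_printoptions(precision=1,suppress=True)
cp=cams.camera_params('scene'); s=r.get_state(); T=R.from_quat(s['eef_rot']); g=s['tool_pos']+T.apply([0,0,r.grip_depth]); print(s['tool_pos'],T.as_matrix().round(3))
for gx in (-.098,-.103):
  for gz in (.036,.039):
   for d in (0,5,10):
    A=T*R.from_euler('y',np.radians(d))*R.from_euler('x',np.pi)*R.from_euler('z',np.pi)  # scoop axes: x=-toolx
    P=np.array([[-.075,-.044,.041],[-.075,.044,.041],[.075,.044,0],[.075,-.044,0],[.075,-.044,.025],[.075,.044,.025]])-[gx,0,gz]
    print(gx,gz,d,proj(cp,g+A.apply(P)).ravel())
im=cv2.imread('pics/s2.png')
```

```text
[0.5 0.3 0.1] [[ 1.   0.3  0. ]
 [ 0.3 -1.   0. ]
 [ 0.  -0.  -1. ]]
-0.098 0.036 0 [212.8 254.3 229.8 231.4 292.  260.1 279.3 285.5 279.5 276.5 292.4 251.3]
-0.098 0.036 5 [213.  255.1 230.  232.2 290.1 264.8 277.4 290.4 278.6 281.8 291.4 256.5]
-0.098 0.036 10 [213.1 255.9 230.1 232.9 287.8 269.2 275.  294.8 277.2 286.7 290.  261.3]
-0.098 0.039 0 [212.8 255.4 229.9 232.5 291.9 261.1 279.2 286.6 279.5 277.6 292.3 252.4]
-0.098 0.039 5 [212.9 256.2 229.9 233.2 290.  265.8 277.3 291.4 278.5 282.8 291.3 257.5]
-0.098 0.039 10 [213.  256.9 229.9 233.9 287.5 270.1 274.8 295.8 276.9 287.7 289.7 262.3]
-0.103 0.036 0 [214.9 254.8 231.8 231.9 294.1 260.6 281.5 286.1 281.8 277.1 294.6 251.8]
-0.103 0.036 5 [215.1 255.8 232.  232.8 292.2 265.5 279.6 291.1 280.9 282.5 293.6 257.1]
-0.103 0.036 10 [215.2 256.7 232.1 233.7 289.8 270.  277.2 295.7 279.4 287.6 292.  262.1]
-0.103 0.039 0 [215.  255.9 231.9 232.9 294.1 261.6 281.5 287.2 281.8 278.2 294.5 252.9]
-0.103 0.039 5 [215.1 256.8 231.9 233.8 292.1 266.5 279.5 292.1 280.7 283.5 293.4 258.1]
-0.103 0.039 10 [215.1 257.7 231.9 234.6 289.6 270.9 276.9 296.7 279.1 288.6 291.8 263.1]
```

Observed corners match a level scoop to within 1–2°. Next: lift higher, then carry over the case.

Request:
{"method": "steer_hand", "body": {
  "segments": {"rows":[[0,0,0,-0.008,0,0,0],[0,0,0,-0.025,0,0,0],[0,0,0,-0.05,0,0,0],[0,0,0,-0.08,0,0,0],[0,0,0,-0.11,0,0,0],[0,0,0,-0.14,0,0,0],[0,0,0,-0.16,0,0,0],[0,0,0,-0.17,0,0,0],[0,0,0,-0.17,0,0,0]]}
}}

```text
clock: 5.95
tool_pos: [0.5407, 0.2952, 0.2517]
eef_rot: [0.99, 0.138, 0.004, -0.003]
contact_force: [0.5, -0.7, -3.5]
opening: 0.244
finger_force: 59.9
```

Run:
```python
from h import *
a=.1;c,s=np.cos(a),np.sin(a); Rw=R.from_matrix([[c,s,0],[s,-c,0],[0,0,-1]])
lip=np.array([.505,.042]); p=lip+.18*np.array([c,s]); print(p, rows([*p,.25],Rw))
```

```text
[0.68410075 0.05997001] [ 0.0737  0.2655  0.0011 -0.005  -0.0074  0.1768]
```

Request:
{"method": "steer_hand", "body": {
  "segments": {"rows":[[0,0.001,0.004,0,0,0,0.003],[0,0.005,0.017,0,-0.001,-0.001,0.012],[0,0.01,0.037,0,-0.001,-0.002,0.025],[0,0.017,0.061,0,-0.002,-0.003,0.04],[0,0.024,0.087,0,-0.002,-0.003,0.058],[0,0.032,0.115,0,-0.003,-0.004,0.077],[0,0.04,0.143,0,-0.003,-0.005,0.095],[0,0.048,0.172,0,-0.004,-0.006,0.114],[0,0.056,0.2,0,-0.005,-0.007,0.133],[0,0.063,0.226,0,-0.005,-0.007,0.15]]}
}}

```text
clock: 6.95
tool_pos: [0.6631, 0.0913, 0.2486]
eef_rot: [0.998, 0.062, -0.002, 0.001]
contact_force: [0.6, 0.4, -4.0]
opening: 0.248
finger_force: 59.9
```

Request:
{"method": "steer_hand", "body": {
  "segments": {"rows":[[0,0.006,0.022,0,0,0,0.014],[0,0.01,0.034,0,0,0,0.023],[0,0.011,0.04,0,0,0,0.027],[0,0.011,0.04,0,0,0,0.027]]}
}}

```text
clock: 7.35
tool_pos: [0.6784, 0.0561, 0.25]
eef_rot: [0.999, 0.05, -0.001, 0.0]
contact_force: [-0.2, -0.4, -4.7]
opening: 0.244
finger_force: 59.9
```

Run:
```python
from h import *
a=.1;c,s=np.cos(a),np.sin(a); Rw=R.from_matrix([[c,s,0],[s,-c,0],[0,0,-1]])
lip=np.array([.505,.042]); p=lip+.18*np.array([c,s]); print(p, rows([*p,.25],Rw))
cp,im=shot('top','t3.png'); cv2.imwrite('pics/t3c.png',cv2.resize(im[100:290,180:380],None,fx=3.1,fy=3.1,interpolation=cv2.INTER_CUBIC))
```

```text
[0.68410075 0.05997001] [ 0.006  -0.0033 -0.      0.0006  0.002  -0.0008]
```

View pics/t3c.png

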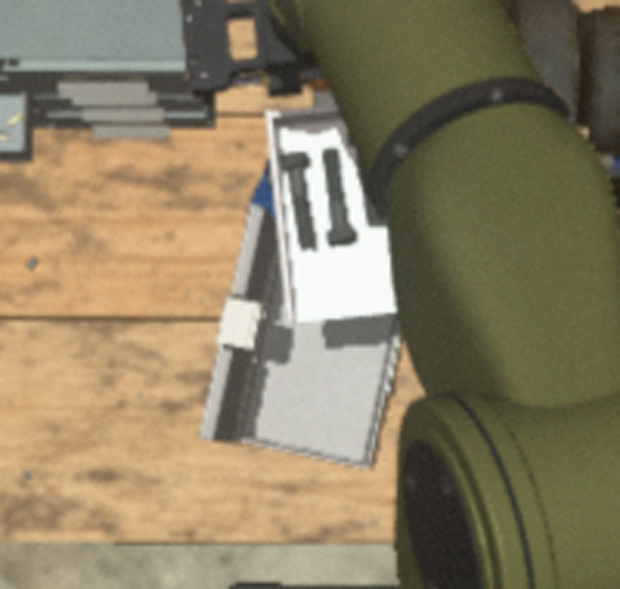

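The lip is at crop (293,322)–(396,312), over the far half of the case and clear of lid and tongue, with the bolts in place. Next: tip about the lip while lowering.

Request:
{"method": "steer_hand", "body": {
  "segments": {"rows":[[0,0,0,0.005,0,0.04,0],[0,0,-0.001,0.01,0,0.08,0],[0,0,-0.001,0.0145,0,0.12,0],[0,-0.001,-0.002,0.0195,0,0.16,0],[0,-0.002,-0.002,0.0245,0,0.2,0],[0,-0.004,-0.003,0.03,0,0.24,0],[0,-0.006,-0.003,0.035,0,0.28,0],[0,-0.009,-0.003,0.04,0,0.32,0],[0,-0.012,-0.003,0.0455,0,0.36,0],[0,-0.015,-0.003,0.051,0,0.4,0]]}
}}

```text
clock: 8.4
tool_pos: [0.6623, 0.0603, 0.1995]
eef_rot: [0.979, 0.05, 0.198, -0.011]
contact_force: [-0.8, -0.1, -3.9]
opening: 0.239
finger_force: 59.9
```

Run:
```python
from h import *
def lip():
    s=r.get_state(); T=R.from_quat(s['eef_rot']); return s['tool_pos']+T.apply([-.18,0,.016]),np.degrees(np.arccos(-T.as_matrix()[2,2]))
print(lip())
cp,im=shot('scene','s4.png'); cv2.imwrite('pics/s4c.png',cv2.resize(im[90:270,200:400],None,fx=3.3,fy=3.3,interpolation=cv2.INTER_CUBIC))
# next rows relative to current pose
s=r.get_state(); T=R.from_quat(s['eef_rot']); L,_=lip()
a=.1;c,q=np.cos(a),np.sin(a); R0=R.from_matrix([[c,q,0],[q,-c,0],[0,0,-1]])
for th,z in((.55,.085),(.68,.077),(.8,.075)):
    Rw=R0*R.from_rotvec([0,th,0]); p=np.array([.505,.042,z])-Rw.apply([-.18,0,.016]); print(th,p.round(3),rows(p,Rw))
```

```text
(array([0.50349431, 0.04407873, 0.11471219]), np.float64(22.887593841605675))
0.55 [0.649 0.056 0.193] [-0.0115  0.0027  0.0005 -0.0016  0.1545  0.0028]
0.68 [0.634 0.055 0.203] [-0.0217  0.0026 -0.0145 -0.0018  0.2845  0.0027]
0.8 [0.618 0.053 0.215] [-0.0316  0.0026 -0.0323 -0.002   0.4045  0.0026]
```

View pics/s4c.png

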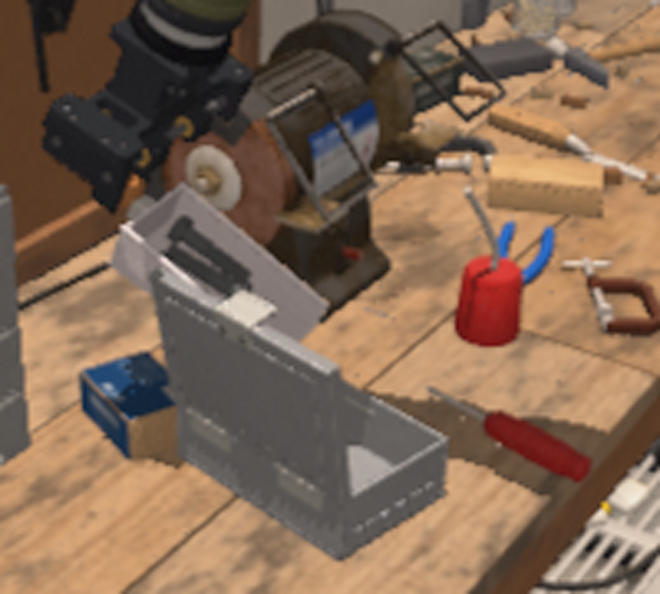

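At 23° the bolts are still in the scoop and the lip is over the case, with the wrist clear of the grinder. Continue to about 45° and hold.

Request:
{"method": "steer_hand", "body": {
  "segments": {"rows":[[0,-0.006,0.001,0.0005,0,0.08,0.002],[0,-0.011,0.003,0.0005,-0.001,0.155,0.003],[0,-0.017,0.003,-0.007,-0.001,0.22,0.003],[0,-0.022,0.003,-0.0145,-0.002,0.285,0.003],[0,-0.027,0.003,-0.023,-0.002,0.345,0.003],[0,-0.031,0.003,-0.032,-0.002,0.4,0.003],[0,-0.031,0.003,-0.032,-0.002,0.4,0.003],[0,-0.031,0.003,-0.032,-0.002,0.4,0.003],[0,-0.031,0.003,-0.032,-0.002,0.4,0.003],[0,-0.031,0.003,-0.032,-0.002,0.4,0.003]]}
}}

```text
clock: 9.45
tool_pos: [0.6892, 0.0487, 0.3483]
eef_rot: [0.937, 0.047, 0.346, -0.018]
contact_force: [-0.6, -0.4, -1.9]
opening: 0.245
finger_force: 59.9
```

Request:
{"method": "steer_hand", "body": {
  "segments": {"rows":[[0,0,0,0,0,0,0],[0,0,0,0,0,0,0],[0,0,0,0,0,0,0],[0,0,0,0,0,0,0],[0,0,0,0,0,0,0],[0,0,0,0,0,0,0]]}
}}

```text
clock: 10.05
tool_pos: [0.6889, 0.0484, 0.3474]
eef_rot: [0.937, 0.047, 0.345, -0.018]
contact_force: [0.4, 0.5, -1.9]
opening: 0.245
finger_force: 59.9
```

Run:
```python
from h import *
s=r.get_state(); T=R.from_quat(s['eef_rot']); print(s['tool_pos']+T.apply([-.18,0,.016]),np.degrees(np.arccos(-T.as_matrix()[2,2])))
c1,a=shot('scene','s5.png'); c2,b=shot('top','t5.png')
a=cv2.resize(a[100:270,220:350],None,fx=3,fy=3,interpolation=cv2.INTER_CUBIC);b=cv2.resize(b[120:260,240:370],None,fx=3,fy=3,interpolation=cv2.INTER_CUBIC)
b=cv2.copyMakeBorder(b,0,a.shape[0]-b.shape[0],0,0,cv2.BORDER_CONSTANT); cv2.imwrite('pics/m5.png',np.hstack([a,b]))
```

```text
[0.5629829  0.03580365 0.21846007] 40.46400139031597
```

View pics/m5.png

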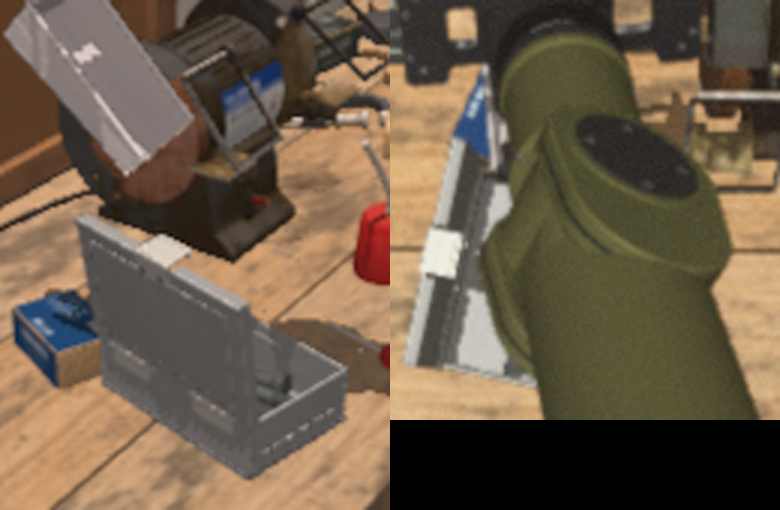

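The tool did not follow the last rows: it rose to z = 0.35. The scoop is now empty (load dropped about 2 N). One bolt shows in the case at crop (272,385), and a dark patch at (70,305) may be a bolt on the nail box. I'll check the joints and locate the bolts from the pixels.

Run:
```python
from h import *
print(r.get_state()['q'].round(3))
a=cv2.imread('pics/s4.png');b=cv2.imread('pics/s5.png');t=cv2.imread('pics/scene0.png')
# dark new pixels vs. the initial picture, case/nailbox zone
ga,gb,g0=[cv2.cvtColor(x,cv2.COLOR_BGR2GRAY).astype(int) for x in(a,b,t)]
m=((g0-gb>35)&(gb<75)).astype(np.uint8); m[:180]=0; m[270:]=0; m[:,:215]=0; m[:,345:]=0
n,l,st,c=cv2.connectedComponentsWithStats(m)
for i in range(1,n):
    if st[i,4]>6: print(st[i],c[i].round(1))
```

Two bolts look to be in the case and one (scene pixel (245,203)) on the nail box. The wrist hit its joint 6 and 7 limits, which caused the deviation. Steps 1 and 2 should still hold: tilt about 40°, and the lip at case y ≈ -0.08 (limit 0.096). I'll level the scoop at height first.

Request:
{"method": "steer_hand", "body": {
  "segments": {"rows":[[0,0,0,0,0,-0.05,0]]}
}}

```text
clock: 10.25
tool_pos: [0.6887, 0.047, 0.3438]
eef_rot: [0.943, 0.048, 0.328, -0.014]
contact_force: [-0.2, 0.8, -4.6]
opening: 0.245
finger_force: 59.9
```

Run:
```python
from h import *
s=r.get_state(); print(s['q'].round(3))
a=.1;c,q=np.cos(a),np.sin(a); R0=R.from_matrix([[c,q,0],[q,-c,0],[0,0,-1]])
for th in (.5,.3,.1,0): print(rows([.68,.06,.30],R0*R.from_rotvec([0,th,0])))
```

```text
[-2.000e-03  4.670e-01 -2.250e-01  1.922e+00  1.027e+00  1.740e-01
 -2.607e+00]
[-0.0329 -0.014   0.0297  0.005  -0.1687  0.0026]
[-0.0329 -0.014   0.0297  0.0052 -0.3687  0.0021]
[-0.0329 -0.014   0.0297  0.0055 -0.5687  0.0016]
[-0.0329 -0.014   0.0297  0.0056 -0.6687  0.0013]
```

Request:
{"method": "steer_hand", "body": {
  "segments": {"rows":[[0,-0.005,-0.002,0.004,0,-0.07,0],[0,-0.01,-0.004,0.008,0.001,-0.15,0],[0,-0.015,-0.006,0.013,0.001,-0.23,0],[0,-0.02,-0.008,0.018,0.002,-0.31,0],[0,-0.025,-0.01,0.023,0.003,-0.39,0],[0,-0.03,-0.012,0.027,0.004,-0.47,0],[0,-0.033,-0.014,0.03,0.005,-0.55,0],[0,-0.033,-0.014,0.03,0.006,-0.62,0],[0,-0.033,-0.014,0.03,0.006,-0.67,0],[0,-0.033,-0.014,0.03,0.006,-0.67,0]]}
}}

```text
clock: 11.25
tool_pos: [0.6825, 0.0615, 0.3003]
eef_rot: [0.999, 0.051, 0.001, -0.003]
contact_force: [1.3, 0.2, -1.8]
opening: 0.244
finger_force: 59.9
```

Run:
```python
from h import *
s=r.get_state(); print(s['q'].round(3))
a=np.arctan2(.27,.963);c,q=np.cos(a),np.sin(a); Rw=R.from_matrix([[c,q,0],[q,-c,0],[0,0,-1]])
print(rows([.5416,.30,.25],Rw))
```

```text
[ 0.166  0.787 -0.696  1.267  0.492  1.253 -2.   ]
[-0.1161 -0.2512  0.0515 -0.006  -0.0032 -0.172 ]
```

Request:
{"method": "steer_hand", "body": {
  "segments": {"rows":[[0,-0.018,-0.038,0,-0.001,0,-0.025],[0,-0.036,-0.076,0,-0.002,-0.001,-0.05],[0,-0.054,-0.115,0,-0.003,-0.002,-0.08],[0,-0.072,-0.155,0,-0.004,-0.002,-0.11],[0,-0.09,-0.195,0.01,-0.005,-0.003,-0.135],[0,-0.105,-0.225,0.03,-0.006,-0.003,-0.155],[0,-0.116,-0.251,0.05,-0.006,-0.003,-0.172],[0,-0.116,-0.251,0.05,-0.006,-0.003,-0.172],[0,-0.116,-0.251,0.05,-0.006,-0.003,-0.172]]}
}}

```text
clock: 12.15
tool_pos: [0.5396, 0.2996, 0.2523]
eef_rot: [0.99, 0.138, 0.0, 0.001]
contact_force: [0.5, -0.0, -1.5]
opening: 0.245
finger_force: 59.9
```

Run:
```python
from h import *
a=np.arctan2(.27,.963);c,q=np.cos(a),np.sin(a); Rw=R.from_matrix([[c,q,0],[q,-c,0],[0,0,-1]])
print(rows([.5416,.30,.03],Rw))
c1,A=shot('scene','s6.png'); c2,B=shot('top','t6.png')
A=cv2.resize(A[170:260,200:340],None,fx=4.2,fy=4.2,interpolation=cv2.INTER_CUBIC)[:, :590];B=cv2.resize(B[130:260,235:325],None,fx=4.4,fy=4.4,interpolation=cv2.INTER_CUBIC)
C=np.zeros((600,800,3),np.uint8); C[:A.shape[0],:min(A.shape[1],400)]=A[:,:400]; C[:min(600,B.shape[0]),400:400+B.shape[1]]=B[:600]; cv2.imwrite('pics/m6.png',C); print(A.shape,B.shape)
g0=cv2.cvtColor(cv2.imread('pics/top0.png'),cv2.COLOR_BGR2HSV); g=cv2.cvtColor(cv2.imread('pics/t6.png'),cv2.COLOR_BGR2HSV)
m=((g0[...,2].astype(int)-g[...,2]>40)).astype(np.uint8); m[:130]=0;m[260:]=0;m[:,:232]=0;m[:,325:]=0
n,l,st,ce=cv2.connectedComponentsWithStats(m)
for i in range(1,n):
    if st[i,4]>8:
        ys,xs=np.nonzero(l==i); print(st[i],ce[i].round(1),cv2.minAreaRect(np.c_[xs,ys].astype(np.float32)))
# nail box blue shift
for h in (g0,g):
    b=cv2.inRange(h,(100,100,40),(125,255,255)); b[:130]=0;b[190:]=0;b[:,:250]=0;b[:,300:]=0; ys,xs=np.nonzero(b); print('blue',len(xs),xs.min(),xs.max(),ys.min(),ys.max(),xs.mean(),ys.mean())
```

```text
[ 1.900e-03 -1.000e-04  2.223e-01  1.200e-03 -3.000e-04  2.900e-03]
(378, 588, 3) (572, 396, 3)
[ 232  176   93   84 4433] [271.9 230.5] ((278.0, 217.49996948242188), (91.99998474121094, 82.99998474121094), 0.0)
blue 459 262 291 140 174 276.06535947712416 156.00653594771242
blue 457 262 291 140 174 276.0371991247265 156.06783369803063
```

View pics/m6.png

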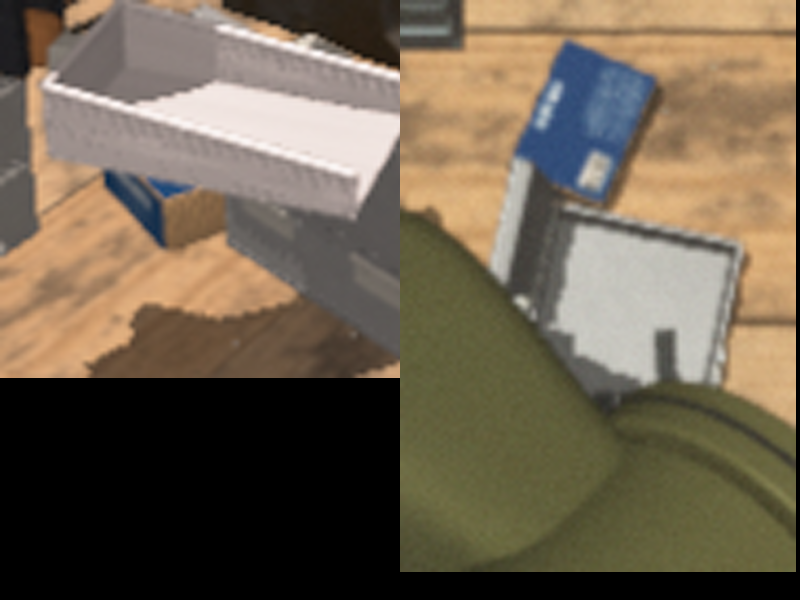

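The scoop is empty, the nail box is clear (no bolt on it) and unmoved, and one bolt is visible in the case at crop (665,355). The arm hides the near part of the case. I'll put the scoop down.

Request:
{"method": "steer_hand", "body": {
  "segments": {"rows":[[0,0.002,0,0.03,0,0,0.003],[0,0.002,0,0.07,0,0,0.003],[0,0.002,0,0.11,0,0,0.003],[0,0.002,0,0.15,0,0,0.003],[0,0.002,0,0.185,0,0,0.003],[0,0.002,0,0.205,0,0,0.003],[0,0.002,0,0.217,0,0,0.003],[0,0.002,0,0.222,0,0,0.003],[0,0.002,0,0.222,0,0,0.003]]}
}}

```text
clock: 13.15
tool_pos: [0.5428, 0.2998, 0.0308]
eef_rot: [0.991, 0.135, 0.0, 0.0]
contact_force: [-0.9, 0.5, -2.2]
opening: 0.244
finger_force: 59.9
```

Request:
{"method": "steer_hand", "body": {
  "segments": {"rows":[[0,0,0,0.003,0,0,0],[0,0,0,0.006,0,0,0],[0,0,0,0.009,0,0,0],[0,0,0,0.009,0,0,0]]}
}}

```text
clock: 13.55
tool_pos: [0.5433, 0.3006, 0.0235]
eef_rot: [0.991, 0.136, 0.002, 0.0]
contact_force: [-0.0, -1.6, 10.4]
opening: 0.241
finger_force: 60.0
```

Request:
{"method": "steer_hand", "body": {
  "segments": {"rows":[[0,0,0,0,0,0,0],[0,0,0,0,0,0,0],[0,0,0,0,0,0,0]]},
  "grip_force": 4
}}

```text
clock: 13.85
tool_pos: [0.5437, 0.3007, 0.0226]
eef_rot: [0.991, 0.135, 0.002, -0.0]
contact_force: [2.1, -0.3, 5.7]
opening: 0.248
finger_force: 4.0
```

Request:
{"method": "steer_hand", "body": {
  "segments": {"rows":[[0.5,0,0,0,0,0,0],[1,0,0,0,0,0,0],[1,0,0,0,0,0,0],[1,0,0,0,0,0,0],[1,0,0,0,0,0,0],[1,0,0,-0.03,0,0,0],[1,0,0,-0.08,0,0,0],[1,0,0,-0.13,0,0,0],[1,0,0,-0.18,0,0,0],[1,0,0,-0.23,0,0,0]]}
}}

```text
clock: 14.85
tool_pos: [0.5415, 0.2999, 0.2533]
eef_rot: [0.991, 0.136, -0.0, 0.0]
contact_force: [1.1, 1.1, -0.6]
opening: 0.998
finger_force: 0.0
```

Run:
```python
from h import *
c2,B=shot('top','t7.png'); s=r.get_state(); print(s['q'].round(2))
hsv=cv2.cvtColor(B,cv2.COLOR_BGR2HSV)
# case interior floor polygon -> dark pixels
x=np.array([.195,.98]);y=np.array([-.98,.195]);o=np.array([.483,.048])
poly=proj(c2,[[*(o+a*x+b*y),.01] for a,b in((-.055,-.087),(.055,-.087),(.055,.087),(-.055,.087))]); print(poly.round(0).tolist())
M=np.zeros(B.shape[:2],np.uint8); cv2.fillPoly(M,[poly.astype(np.int32)],1)
u0,u1,v0,v1=int(poly[:,0].min()),int(poly[:,0].max())+1,int(poly[:,1].min()),int(poly[:,1].max())+1
for v in range(v0,v1): print(v,''.join(('#' if hsv[v,u,2]<75 else '+' if hsv[v,u,2]<110 else '.') if hsv[v,u,1]<70 else 'G' for u in range(u0-12,u1)))
```

```text
[-0.2   0.73 -0.72  1.54  0.53  1.06 -2.35]
[[310.0, 187.0], [272.0, 179.0], [259.0, 240.0], [297.0, 248.0]]
179 GGGGGGGGGGG......+#####++#+#++++++........GGGGGGGGGGGGGGGGGGGGGG
180 GGGGGGGGGGG......+#+##+++++++++++++++++........GGGGGGGGGGGGGGGGG
181 GGGGGGGGGGG.....+#####++++++........+++++++.........GGGGGGGGGGGG
182 GGGGGGGGGGG.....+####+++++++............++++++++........GGGGGGGG
183 GGGGGGGGGGG.....+####+++++++................+++++++++........GGG
184 GGGGGGGGGG......+####+++++++......................++++++++......
185 GGGGGGGGGG.....+#####++++++..........................+++++++++..
186 GGGGGGGGGG.....+####+++++++................................+++++
187 GGGGGGGGGG.....+####+++++++....................................+
188 GGGGGGGGG......+####++++++......................................
189
[... 3367 characters left out ...]
GGGGGGGGGG
238 GGGGGGGGGGGGGGGGGGGGGGGGGGGGGGGGGGGGGGGGGGGGGGGGGGGGGGGGGGGGGGGG
239 GGGGGGGGGGGGGGGGGGGGGGGGGGGGGGGGGGGGGGGGGGGGGGGGGGGGGGGGGGGGGGGG
240 GGGGGGGGGGGGGGGGGGGGGGGGGGGGGGGGGGGGGGGGGGGGGGGGGGGGGGGGGGGGGGGG
241 GGGGGGGGGGGGGGGGGGGGGGGGGGGGGGGGGGGGGGGGGGGGGGGGGGGGGGGGGGGGGGGG
242 GGGGGGGGGGGGGGGGGGGGGGGGGGGGGGGGGGGGGGGGGGGGGGGGGGGGGGGGGGGGGGGG
243 GGGGGGGGGGGGGGGGGGGGGGGGGGGGGGGGGGGGGGGGGGGGGGGGGGGGGGGGGGGGGGGG
244 GGGGGGGGGGGGGGGGGGGGGGGGGGGGGGGGGGGGGGGGGGGGGGGGGGGGGGGGGGGGGGGG
245 GGGGGGGGGGGGGGGGGGGGGGGGGGGGGGGGGGGGGGGGGGGGGGGGGGGGGGGGGGGGGGGG
246 GGGGGGGGGGGGGGGGGGGGGGGGGGGGGGGGGGGGGGGGGGGGGGGGGGGGGGGGGGGGGGGG
247 GGGGGGGGGGGGGGGGGGGGGGGGGGGGGGGGGGGGGGGGGGGGGGGGGGGGGGGGGGGGGGGG
```

Run:
```python
from h import *
a=-.195;c,q=np.cos(a),np.sin(a); Rw=R.from_matrix([[c,q,0],[q,-c,0],[0,0,-1]])
print(rows([.47,.06,.38],Rw))
```

```text
[-0.1357  0.2141 -0.1208 -0.0082 -0.0112  0.4665]
```

Request:
{"method": "steer_hand", "body": {
  "segments": {"rows":[[0.5,-0.01,0.01,-0.04,0,0,0.03],[0.2,-0.025,0.03,-0.08,0,0,0.1],[0,-0.045,0.065,-0.11,-0.001,-0.002,0.18],[0,-0.07,0.105,-0.12,-0.002,-0.003,0.26],[0,-0.09,0.14,-0.12,-0.004,-0.005,0.34],[0,-0.11,0.175,-0.12,-0.006,-0.008,0.4],[0,-0.13,0.2,-0.12,-0.008,-0.01,0.45],[0,-0.135,0.214,-0.12,-0.008,-0.011,0.466],[0,-0.135,0.214,-0.12,-0.008,-0.011,0.466],[0,-0.135,0.214,-0.12,-0.008,-0.011,0.466]]}
}}

```text
clock: 15.9
tool_pos: [0.4699, 0.0592, 0.3716]
eef_rot: [0.995, -0.096, -0.005, 0.004]
contact_force: [0.1, -0.4, 0.6]
opening: 0.118
finger_force: 0.0
```

Run:
```python
from h import *
cp,B=shot('wrist','w8.png'); c2,_=shot('scene','s8.png'); c3,_=shot('top','t8.png')
V=cv2.cvtColor(B,cv2.COLOR_BGR2HSV)
x=np.array([.195,.98]);y=np.array([-.98,.195]);o=np.array([.483,.048])
# rectified floor map, 3 mm cells; rows: case y far->near; cols: case x lid side->front
for b in np.arange(-.087,.09,.004):
    row=''
    for a in np.arange(.055,-.057,-.002):
        u,v=proj(cp,[[*(o+a*x+b*y),.012]])[0].round().astype(int)
        k=V[v,u] if 0<=v<420 and 0<=u<560 else None
        row+='?' if k is None else '#' if k[2]<60 else '+' if k[2]<100 else '.'
    print(f'{b:+.3f}',row)
print(proj(cp,[[*(o+a*x+b*y),.012] for a,b in((-.055,-.087),(.055,-.087),(.055,.087),(-.055,.087))]).round(0).tolist())
```

```text
-0.087 .......................................................+
-0.083 ........................................................
-0.079 ........................................................
-0.075 ........................................................
-0.071 ........................................................
-0.067 .......................................................+
-0.063 .......................................................+
-0.059 .......................................................+
-0.055 .......................................................+
-0.051 ........................................................
-0.047 ........................................................
-0.043 ........................................................
-0.039 ........................................................
-0.035 .......................................................+
-0.031 .........................................+...
[... 1294 characters left out ...]
.053 ..........................++.++.........+++++..........+
+0.057 ...............................+........++++++.........+
+0.061 ...............................++........++++++........+
+0.065 ................................+........++++++........+
+0.069 ................................++........+++++........+
+0.073 ................................+++++......+++++.......+
+0.077 ..........................++++..+..++..................+
+0.081 ..........................+++.....++...................+
+0.085 ++++............................+++++.................++
+0.089 ++++++++++++++++++++++++++++++++++++++++++++++++++++++++
[[330.0, 84.0], [249.0, 84.0], [252.0, 206.0], [325.0, 206.0]]
```

The rectified wrist view of the case floor shows all three bolts lying in it: one along case y -0.03…+0.04, one crossing next to it, and one at +0.01…+0.08. Nothing reaches a wall top. Next I go behind the lid with the fingers closed.

Request:
{"method": "steer_hand", "body": {
  "segments": {"rows":[[0,0.005,-0.035,0,0,0,0],[0,0.01,-0.075,0,0,0,0],[0,0.015,-0.115,0,0,0,0],[0,0.015,-0.15,0,0,0,0],[0,0.015,-0.16,0,0,0,0],[0,0.015,-0.16,0.045,0,0,0],[0,0.015,-0.16,0.09,0,0,0],[0,0.015,-0.16,0.135,0,0,0],[0,0.015,-0.16,0.18,0,0,0],[0,0.015,-0.16,0.227,0,0,0]]}
}}

```text
clock: 17.05
tool_pos: [0.5127, 0.2099, 0.1413]
eef_rot: [0.995, -0.097, -0.004, 0.005]
contact_force: [0.9, 0.7, -0.1]
opening: 0.007
finger_force: 0.0
```

Run:
```python
from h import *
s=r.get_state(); d=s['tool_pos'][:2]-[.483,.048]; print('case xy',d@[.195,.98],d@[-.98,.195],s['q'].round(2))
c3,B=shot('top','t9.png'); V=cv2.cvtColor(B,cv2.COLOR_BGR2HSV)
w=cv2.inRange(V,(0,0,170),(180,60,255)); w[:, :165]=0; w[:,250:]=0; w[:160]=0; w[272:]=0
n,l,st,c=cv2.connectedComponentsWithStats(w); k=1+st[1:,4].argmax(); print(st[k]); ys,xs=np.nonzero(l==k)
for u,v in cv2.boxPoints(cv2.minAreaRect(np.c_[xs,ys].astype(np.float32))): print(u,v,onz(c3,u,v,.025).round(3))
```

```text
case xy 0.16447022255937035 0.0024320504071736054 [-0.27  0.75 -0.34  1.85  0.41  0.62 -2.64]
[187 210  30  48 596]
178.00003 215.00006 [0.476 0.343 0.025]
194.40002 206.80005 [0.499 0.298 0.025]
216.60004 251.20004 [0.377 0.235 0.025]
200.20004 259.40005 [0.354 0.279 0.025]
```

Request:
{"method": "steer_hand", "body": {
  "segments": {"rows":[[0,0,0.015,-0.003,0,0,0],[0,0,0.03,-0.005,0,0,0],[0,0,0.042,-0.005,0,0,0],[0,0,0.052,-0.005,0,0,0],[0,0,0.062,-0.005,0,0,0],[0,0,0.072,-0.005,0,0,0],[0,0,0.082,-0.005,0,0,0],[0,0,0.092,-0.005,0,0,0],[0,0,0.102,-0.005,0,0,0],[0,0,0.112,-0.005,0,0,0]]}
}}

```text
clock: 18.1
tool_pos: [0.4907, 0.0994, 0.1487]
eef_rot: [0.995, -0.097, -0.005, 0.005]
contact_force: [0.5, 0.3, -0.1]
opening: 0.004
finger_force: 0.1
```

Request:
{"method": "steer_hand", "body": {
  "segments": {"rows":[[0,0,0.01,0,0,0,0],[0,0,0.02,0,0,0,0],[0,0,0.025,0,0,0,0]]}
}}

```text
clock: 18.4
tool_pos: [0.4858, 0.074, 0.149]
eef_rot: [0.995, -0.098, -0.005, 0.005]
contact_force: [-0.3, 0.2, -0.6]
opening: 0.006
finger_force: 0.0
```

Run:
```python
from h import *
s=r.get_state(); d=s['tool_pos'][:2]-[.483,.048]; print('case xy',d@[.195,.98],d@[-.98,.195],s['q'].round(2))
```

```text
case xy 0.025969438984948894 0.002354727864995795 [-0.03  0.69 -0.35  2.03  0.47  0.52 -2.49]
```

Request:
{"method": "steer_hand", "body": {
  "segments": {"rows":[[0,0,0,-0.04,0,0,0],[0,0,0,-0.08,0,0,0],[0,0,0.02,-0.1,0,0,0],[0,0,0.05,-0.1,0,0,0],[0,0,0.08,-0.1,0,0,0],[0,0,0.08,-0.1,0,0,0],[0,0,0.08,-0.1,0,0,0],[0,0,0.08,-0.1,0,0,0],[0,0,0.08,-0.1,0,0,0],[0,0,0.08,-0.1,0,0,0]]}
}}

```text
clock: 19.4
tool_pos: [0.4719, -0.0011, 0.2499]
eef_rot: [0.995, -0.096, -0.005, 0.005]
contact_force: [-0.8, 0.0, -0.1]
opening: 0.006
finger_force: 0.0
```

Request:
{"method": "steer_hand", "body": {
  "segments": {"rows":[[0,0,0,0,0,0,0],[0,0,0,0,0,0,0],[0,0,0,0,0,0,0],[0,0,0,0,0,0,0],[0,0,0,0,0,0,0],[0,0,0,0,0,0,0],[0,0,0,0,0,0,0],[0,0,0,0,0,0,0],[0,0,0,0,0,0,0],[0,0,0,0,0,0,0]]}
}}

```text
clock: 20.4
tool_pos: [0.4718, -0.0021, 0.25]
eef_rot: [0.995, -0.097, -0.005, 0.005]
contact_force: [-0.1, 0.0, 0.3]
opening: 0.007
finger_force: 0.0
```

Run:
```python
from h import *
x=np.array([.195,.98]);y=np.array([-.98,.195]);o=np.array([.483,.048])
s=r.get_state(); d=s['tool_pos'][:2]-o; print('case xy',d@x,d@y,s['q'].round(2), rows([*(o-.054*x),.085]))
cp,B=shot('scene','s10.png'); A=cv2.imread('pics/scene0.png')
# old lid top in scene vs now; lid hypothesis: sample gray values at lid upper face grid for angle .09
for phi in (.09,.4,.8,1.2,1.75):
    P=[[*(o+x*(.06-q*np.cos(phi))+y*b),.056+q*np.sin(phi)] for b in(-.092,.092) for q in(0,.122)]; print(phi,proj(cp,P).round(0).tolist())
D=cv2.absdiff(A,B).max(2); m=(D>30).astype(np.uint8); m[:170]=0; m[260:]=0;m[:,:235]=0;m[:,345:]=0
for v in range(172,256,2): print(v,''.join('#' if m[v,u] else '.' for u in range(236,345)))
```

```text
case xy -0.05126454845551139 0.001197451228947776 [ 0.21  0.51 -0.48  1.98  0.35  0.74 -2.24] [0.0026 0.0009 0.165  0.     0.     0.    ]
0.09 [[254.0, 210.0], [286.0, 191.0], [304.0, 242.0], [337.0, 218.0]]
0.4 [[254.0, 210.0], [284.0, 180.0], [304.0, 242.0], [336.0, 207.0]]
0.8 [[254.0, 210.0], [277.0, 171.0], [304.0, 242.0], [330.0, 198.0]]
1.2 [[254.0, 210.0], [266.0, 167.0], [304.0, 242.0], [320.0, 194.0]]
1.75 [[254.0, 210.0], [246.0, 173.0], [304.0, 242.0], [300.0, 202.0]]
172 ..........######.............................................................................................
174 .........##########..........................................................................................
176 ..........#############.......................................................
[... 3777 characters left out ...]
..##............
244 .................................................................................#...........................
246 .............................................................................................................
248 .....................................................................................##......................
250 ..................................................................................##.........................
252 .............................................................................................................
254 ###..........................................................................................................
```

The lid has sunk onto its catch (its old upright area is clear). I'll descend and press its front edge in small steps.

Request:
{"method": "steer_hand", "body": {
  "segments": {"rows":[[0,0.002,0.001,0.04,0,0,0],[0,0.002,0.001,0.08,0,0,0],[0,0.002,0.001,0.12,0,0,0],[0,0.002,0.001,0.15,0,0,0],[0,0.002,0.001,0.165,0,0,0],[0,0.002,0.001,0.165,0,0,0],[0,0.002,0.001,0.165,0,0,0]]}
}}

```text
clock: 21.15
tool_pos: [0.4721, -0.0047, 0.0852]
eef_rot: [0.995, -0.097, -0.005, 0.005]
contact_force: [1.1, -0.4, -0.6]
opening: 0.009
finger_force: 0.0
```

Request:
{"method": "steer_hand", "body": {
  "segments": {"rows":[[0,0,0,0.003,0,0,0],[0,0,0,0.006,0,0,0],[0,0,0,0.009,0,0,0],[0,0,0,0.012,0,0,0],[0,0,0,0.013,0,0,0]]}
}}

```text
clock: 21.65
tool_pos: [0.4716, -0.0051, 0.0718]
eef_rot: [0.995, -0.097, -0.005, 0.005]
contact_force: [-0.5, -0.2, -0.2]
opening: 0.002
finger_force: 0.0
```

Request:
{"method": "steer_hand", "body": {
  "segments": {"rows":[[0,0,0,0.001,0,0,0],[0,0,0,0.002,0,0,0],[0,0,0,0.003,0,0,0]]}
}}

```text
clock: 21.95
tool_pos: [0.4717, -0.0052, 0.07]
eef_rot: [0.995, -0.097, -0.004, 0.005]
contact_force: [-1.9, 1.0, 17.9]
opening: 0.009
finger_force: 9.0
```

Request:
{"method": "steer_hand", "body": {
  "segments": {"rows":[[0,0,0,0,0,0,0],[0,0,0,0.001,0,0,0]]}
}}

```text
clock: 22.15
tool_pos: [0.4717, -0.0053, 0.0692]
eef_rot: [0.995, -0.097, -0.004, 0.005]
contact_force: [-2.5, 0.3, 15.8]
opening: 0.007
finger_force: 8.1
```

Request:
{"method": "steer_hand", "body": {
  "segments": {"rows":[[0,0,0,0.001,0,0,0],[0,0,0,0.001,0,0,0]]}
}}

```text
clock: 22.35
tool_pos: [0.4716, -0.0054, 0.0679]
eef_rot: [0.995, -0.097, -0.005, 0.005]
contact_force: [-1.1, -0.2, 11.3]
opening: 0.003
finger_force: 5.4
```

Moving down at steady force; continue to the shut height (about 0.061).

Request:
{"method": "steer_hand", "body": {
  "segments": {"rows":[[0,0,0,0.001,0,0,0],[0,0,0,0.002,0,0,0],[0,0,0,0.003,0,0,0]]}
}}

```text
clock: 22.65
tool_pos: [0.4715, -0.0056, 0.0647]
eef_rot: [0.995, -0.097, -0.005, 0.005]
contact_force: [0.1, -0.8, 6.3]
opening: 0.002
finger_force: 3.2
```

Request:
{"method": "steer_hand", "body": {
  "segments": {"rows":[[0,0,0,0.001,0,0,0],[0,0,0,0.002,0,0,0],[0,0,0,0.002,0,0,0]]}
}}

```text
clock: 22.95
tool_pos: [0.4716, -0.0051, 0.0619]
eef_rot: [0.995, -0.097, -0.005, 0.005]
contact_force: [0.5, 0.4, -0.2]
opening: 0.002
finger_force: 0.1
```

Request:
{"method": "steer_hand", "body": {
  "segments": {"rows":[[0,0,0,0.001,0,0,0],[0,0,0,0.001,0,0,0]]}
}}

```text
clock: 23.15
tool_pos: [0.4716, -0.0048, 0.0607]
eef_rot: [0.995, -0.097, -0.005, 0.005]
contact_force: [-0.7, -0.2, 0.6]
opening: 0.009
finger_force: 0.0
```

Request:
{"method": "steer_hand", "body": {
  "segments": {"rows":[[0,0,0,0.001,0,0,0],[0,0,0,0.001,0,0,0]]}
}}

```text
clock: 23.35
tool_pos: [0.4716, -0.005, 0.06]
eef_rot: [0.995, -0.097, -0.005, 0.005]
contact_force: [-0.7, 0.4, 0.6]
opening: 0.008
finger_force: 0.6
```

Request:
{"method": "steer_hand", "body": {
  "segments": {"rows":[[0,0,0,0.001,0,0,0],[0,0,0,0.002,0,0,0],[0,0,0,0.002,0,0,0]]}
}}

```text
clock: 23.65
tool_pos: [0.4717, -0.005, 0.0595]
eef_rot: [0.995, -0.097, -0.004, 0.005]
contact_force: [-2.3, 0.8, 19.2]
opening: 0.0
finger_force: 9.9
```

Request:
{"method": "steer_hand", "body": {
  "segments": {"rows":[[0,0,0,-0.03,0,0,0],[0,0,0,-0.07,0,0,0],[0,0,0,-0.11,0,0,0],[0,0,0,-0.16,0,0,0],[0,0,0,-0.2,0,0,0]]}
}}

```text
clock: 24.15
tool_pos: [0.4735, -0.0033, 0.2603]
eef_rot: [0.995, -0.097, -0.004, 0.005]
contact_force: [1.5, 0.5, -0.6]
opening: 0.008
finger_force: 0.0
```

Run:
```python
from h import *
cp,B=shot('scene','s12.png'); A=cv2.imread('pics/scene0.png'); C=cv2.imread('pics/s10.png'); ct,T=shot('top','t12.png')
# lid front near corner: vertical gray profile between lid and case front end wall, s10 vs s12
x=np.array([.195,.98]);y=np.array([-.98,.195]);o=np.array([.483,.048])
print(proj(cp,[[*(o-.062*x+.094*y),.056+h] for h in(0,.005,.011)]).round(1).tolist())
for im in(C,B):
    g=cv2.cvtColor(im,cv2.COLOR_BGR2GRAY); print(np.array([g[206:236,u] for u in(322,328,334)]).tolist())
d=np.abs(C.astype(int)-B).max(2); ys,xs=np.nonzero(d[200:250,240:345]>30); print(len(xs))
# scoop: white corners in scene, vs flat prediction
V=cv2.cvtColor(B,cv2.COLOR_BGR2HSV); w=cv2.inRange(V,(0,0,150),(180,45,255)); w[:,:205]=0;w[:,305:]=0;w[:245]=0;w[310:]=0
n,l,st,c=cv2.connectedComponentsWithStats(w); k=1+st[1:,4].argmax(); print(st[k])
pts=np.argwhere(l==k)[:,::-1].astype(np.int32); print(cv2.approxPolyDP(cv2.convexHull(pts),3,True)[:,0].tolist())
a=np.array([-.963,-.27]); n2=np.array([.27,-.963]); p0=np.array([.5420,.2999])-a*(-.103)
print(proj(cp,[[*(p0+i*a+j*n2),h] for i,j,h in((-.075,-.044,.041),(-.075,.044,.041),(.075,.044,.0),(.075,-.044,0),(.075,.044,.025),(.075,-.044,.025))]).round(0).tolist())
```

```text
[[337.9, 222.0], [338.0, 220.4], [338.2, 218.4]]
[[87, 86, 85, 93, 148, 173, 176, 176, 175, 172, 171, 171, 171, 171, 172, 173, 167, 156, 168, 175, 176, 176, 166, 116, 85, 85, 85, 86, 86, 86], [83, 88, 89, 86, 82, 83, 84, 155, 177, 178, 176, 174, 174, 174, 174, 176, 175, 175, 163, 114, 85, 85, 85, 85, 84, 83, 85, 85, 84, 85], [84, 83, 81, 97, 100, 87, 79, 80, 78, 77, 116, 161, 173, 175, 156, 108, 84, 82, 86, 87, 82, 86, 96, 97, 93, 95, 103, 102, 114, 116]]
[[86, 88, 85, 83, 81, 83, 83, 122, 164, 174, 175, 174, 171, 170, 169, 168, 169, 169, 165, 151, 164, 172, 174, 173, 158, 110, 84, 85, 86, 86], [82, 89, 89, 86, 83, 84, 84, 83, 83, 82, 96, 166, 179, 174, 164, 156, 167, 173, 173, 172, 171, 122, 86, 84, 85, 84, 84, 84, 84, 85], [84, 83, 81, 97, 100, 87, 81, 81, 79, 77, 79, 80, 82, 94, 147, 169, 172, 154, 107, 83, 87, 87, 95, 96, 94, 96, 104, 102, 114, 116]]
400
[ 215  255   78   53 2235]
[[292, 274], [280, 307], [218, 292], [215, 279], [218, 268], [232, 255]]
[[215.0, 278.0], [231.0, 254.0], [292.0, 282.0], [279.0, 309.0], [292.0, 274.0], [280.0, 300.0]]
```

The lid edge dropped about 4 px (≈10 mm) and stayed down after release. The scoop matches the flat-on-bench prediction within 2 px. Handing in.

Request:
{"method": "steer_hand", "body": {
  "segments": {"rows":[[0,0,0,0,0,0,0],[0,0,0,0,0,0,0],[0,0,0,0,0,0,0]]}
}}

```text
clock: 24.55
tool_pos: [0.4726, -0.0035, 0.2565]
eef_rot: [0.995, -0.097, -0.007, 0.005]
contact_force: [-0.5, 0.6, 0.6]
opening: 0.006
finger_force: 0.0
```

```bash
python3 -c "
from plant import r, cams
print(r.finish_job())"
```

```text
the job is handed in; nothing more can be done
None
```

The job is handed in at 24.6 s; no verdict came back, but my checks showed all three bolts in the case, the scoop flat on the bench, the nail box unmoved and the lid shut, with one deviation: wrist joint limits stopped the tip at about 40° and raised the scoop off its planned path, its lip by my estimate still over the case.

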